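# Drive the stuck bush out of a lamp swivel housing

### The arm

A 7-joint arm with a two-finger parallel gripper is mounted at the origin on the work surface. World frame = base frame: x ahead of the robot, y to its left, z up, the work surface at z = 0. Lengths are in m, angles in rad, forces in N, time in s.
With the tool pointing down it reaches from about 0.4 to 0.85 m from the base axis. Payload 10.4 kg.
Tool frame: the origin (TCP) lies at the very end of the fingers, on their centre line; the grasp point (between the pads) lies 19 mm behind it; x points along the fingers, z is the direction in which the jaws open and shut, and the axes are right-handed (so a half turn about x gives the same grasp; the last joint's range is limited). The gripper opens to 85 mm and grips with 20 to 120 N. Pads are 22 mm wide; open, the fingers measure 114 mm over their backs; the gripper's body (76 mm by 85 mm) begins 54 mm behind the grasp point. The pads swing forward as they close: fully open they stand 13 mm farther back than shut.
Start: joints at [-1.357, 0.332, -0.065, 1.46, 0.022, 1.35, -0.088], TCP at [0.147, 0.608, 0.231] pointing down, gripper open.
Joint ranges: [-2.6, 2.6], [-0.5, 2.12], [-1.47, 1.34], [0.16, 2.42], [-1.27, 4.41], [0.06, 2.06], [-2.6, 2.6]. Speed limits (rad/s): [2.22, 2.22, 2.79, 2.79, 3.14, 3.14, 3.14].

### API

Orientations are given as a unit quaternion [x, y, z, w].
In Python, from workcell import telemetry, viewer, manip, spot_in, mark_of gives the robot as it stands. The module is installed in compiled form; this text tells all that it offers.
- The arm moves only by the shell command python3 -m crank 'ROWS' [FORCE]. ROWS is JSON, a list of rows, each a list of 3 entries, a list of its own where there are three numbers: the closure, from 0 (fully open) to 1 (shut), then the shift along the world's x, y, z in cm, then the turn, a rotation vector about the world's x, y, z in rad. A call has 1 to 12 rows; each row shifts and turns the commanded pose from where the row before left it; what a row does not reach is not made up. A row lasts 1/12 s, in which the tool goes at most 41.7 mm and 7.16 degrees, less where a joint would pass 70% of its speed; a pose out of reach is approached as far as the arm can. A call with a gripper value outside its range is refused whole. The fingers move at their own pace and stop on an object; FORCE is the grip in N (left out, the last holds). Time passes only in rows, so rows that do not move let the fingers close. It gives the time, the measured TCP pose, the force and the opening at its end, in the units of the state.
- telemetry.get_obs(): the state, without advancing time (a new reading comes with each control period).
- viewer.camera(name): name is "scene" or "side" or "wrist"; returns a dict with "frame" (400x640x3 uint8, red, green, blue), "intrinsics" (3x3 intrinsics, pixels), "k1" (the pictures are not rectified: a ray, as slopes to the right and down, at radius r is drawn at 1 + k1 r^2 times it, then the intrinsics apply), "cam_to_world" (4x4, takes a point from camera to world coordinates). Camera axes: x right, y up, looking along -z (the intrinsics and any distortion apply to the point x, -y, -z); pixel columns grow to the right and rows downward; lengths in m; the calibration is good to about 2 mm. A picture is of the moment at which its call begins. There is no depth.
- manip.hand_in(): hands the job in, once; it reports no verdict.
Trained networks look in a picture, given as the dict that the camera call returned (one of the last four; its "shot" number tells which), for a name from the list of things; names that differ only in an ending like _2 or _b are one class to them, and where a whole thing is asked for, a point or a joint stands for the part that bears it (a point fixed in the world has none). Each returns a list of dicts, best first, with "conf" (0 to 1); they miss things now and then, are a little off and sometimes report something else, mostly with a low value. They report only what shows in the picture. A call takes as long as a camera call. They do not tell look-alikes from the thing itself.
- spot_in(thing, picture): "location" ([x, y, z] in m, in the coordinates of the camera as it stood for that picture, good to about 4 mm: the middle of the surface that is visible of it).
- mark_of(thing, picture): "location" ([x, y, z] in m, in the coordinates of the camera as it stood for that picture, good to about 4 mm: a listed point, or the origin of a listed thing).
The state is a dict: "clock": time; "joint_pos": joint angles; "joint_velocities": joint speeds; "tau": joint torques, N m; "position": TCP position; "ee_rot": TCP orientation; "ft_force": force on the tool from outside, world axes, zero at the start; "torque": the same for the moment, N m; "grip_width": opening from 0.0 (shut) to 1.0 (fully open).
Only numpy, scipy, OpenCV 4.12 (cv2) and the standard library are available. Lean on these libraries where they do the work, as an engineer would, in place of code of your own. Each camera call takes 0.05 s, during which the arm holds its last target. There are 200 camera calls.

### The job

The brass bush is stuck in the blue lamp swivel housing. Take the red-handled drift from its wooden block, feel its tip gently into the knock-out hole in the round plate on top (the plate sits a little off the bore's axis), and press the bush down and out of the bore until it drops into the grey tray; then put the drift back fully home in its block. Never force the drift against the housing or the bush, and leave the jar, the pen cup and the blue glass disc undisturbed.

Things in the scene. Friction and masses are not known exactly. Their poses are not given: they have to be found in the camera images.
- bridge: Fixed fixture; origin: centre of its underside, z up. Grey tray 150 (its x) x 116 mm (its y), walls 6 mm, floor at 6 mm, rim at 18 mm. Above it on steel legs (at its y = -46 and 46 mm) a blue housing 84 x 84 mm, 48 to 72 mm high, open to the tray below. On top a round bare-metal plate 64 mm wide, 72 to 80 mm high. The vertical bore with the bush lies on the fixture's own z axis.
- plate_mid (a point): Point on the bore's axis in the plate's upper face (80 mm high). The only way in from above is a 13 mm round knock-out hole through the middle of the 8 mm plate. The plate sits off-centre: its hole's centre lies 4 mm sideways from this point, in a direction that varies and is not reported: look or feel for it. The plate is rigid and does not move.
- bush: The stuck bush: loose solid brass-coloured cylinder, 28 mm across, 22 mm tall, 60 g, closed flat top, upright in the bore at the start. Origin: centre of its underside, z along its axis. Its top starts 1 to 5 mm below the plate's underside.
- bush_mid (a point): Middle of the bush (11 mm above its underside).
- drift: The drift, loose, about 160 g, upright in its block. Origin: centre of the tip's end face (lowest point), z up along the drift. Steel shank 11 mm across and 70 mm long, its tip narrowed by a 2 mm bevel to 8 mm; above it a round red handle 25 mm across from 70 to 142 mm (bevelled over the last 4 mm).
- block: Fixed wooden block 60 x 60 x 80 mm. Origin: centre of its underside. A hole 18 mm across and 75 mm deep goes down from the middle of its top; the drift's shank hangs loosely in it and the handle's lower shoulder rests on the block's top, so the drift's tip is 10 mm above the table when home.
- block_hole (a point): Centre of the hole's mouth in the block's top, 80 mm above the table.
- jar: Bystander: green glass jar with black cap, 60 mm across, 75 mm tall. Origin: centre of its underside.
- pencup: Bystander: white cup with pens, 72 mm across, 95 mm tall (pens to about 145 mm). Origin: centre of its underside.
- glassdisc: Bystander: flat blue etched glass disc, 140 mm across, 8 mm thick, lying on the table. Origin: centre of its underside.
- bore_foot (a point): Point on the bore's axis in the housing's underside (48 mm high). The bore is 28 mm wide; springy walls from 49 to 71 mm height grip the bush, which slides only against a friction of about 9 to 17 N. When the bush's top has been pushed below about 49 mm it falls into the tray.
Things that resemble listed ones, but are neither listed nor needed, are in the scene too. Several things have the shape of the bridge; the one meant has the colours described above.

How it is judged:
By the outcome, as a careful person would: the job done as asked, in the order asked, and still so for the second after the job is handed in, with the robot touching nothing.
It also fails if it takes over 64 s, if anything falls off the work surface, if the arm or the gripper's body presses on something with over 40 N, if the wrist force passes 120 N, or if a joint passes its speed limit or range.

## Working session

There is one attempt and no reset: what is moved stays moved. The work goes in short steps, Python scripts to look and compute and a shell command to move; the robot and the scene stay as the last step left them, time stands still between calls to the robot, and variables do not carry over. Pictures are saved under pics/ and viewed, about 8 in all and at most 12, crops included, and the job is handed in when it is done.

```bash
mkdir -p pics; cat > h.py <<'E'
import numpy as np, cv2
from workcell import telemetry, viewer, manip, spot_in, mark_of
def w(p,c): return (np.array(c['cam_to_world'])@np.r_[p,1])[:3]
def proj(P,c):
    M=np.linalg.inv(np.array(c['cam_to_world'])); q=(M@np.r_[P,1])[:3]
    s=np.array([q[0]/-q[2],-q[1]/-q[2]]); s=s*(1+c['k1']*(s@s)); K=np.array(c['intrinsics'])
    return K[:2,:2]@s+K[:2,2]
def pix(u,v,z,c):
    K=np.array(c['intrinsics']); d=np.linalg.solve(K[:2,:2],np.array([u,v])-K[:2,2]); s=d.copy()
    for _ in range(20): s=d/(1+c['k1']*(s@s))
    M=np.array(c['cam_to_world']); r=M[:3,:3]@np.array([s[0],-s[1],-1]); o=M[:3,3]
    return o+r*(z-o[2])/r[2]
def save(c,n): cv2.imwrite('pics/'+n+'.png',cv2.cvtColor(c['frame'],cv2.COLOR_RGB2BGR))
E
python3 - <<'E'
from h import *
np.set_printoptions(precision=4,suppress=True)
o=telemetry.get_obs(); print({k:np.round(v,3) for k,v in o.items()})
for n in ['scene','side']:
    c=viewer.camera(n); save(c,n+'0'); print(n,np.array(c['cam_to_world'])[:3,3],c['intrinsics'][0])
    for t in ['bridge','plate_mid','drift','block_hole','jar','pencup','glassdisc','bush','bore_foot']:
        for r in mark_of(t,c)[:4]: P=w(r['location'],c); print(t,round(r['conf'],2),P,proj(P,c).round())
a=cv2.imread('pics/scene0.png');b=cv2.imread('pics/side0.png')
E
```

```text
{'clock': np.float64(0.0), 'joint_pos': array([-1.357,  0.333, -0.065,  1.461,  0.022,  1.35 , -0.088]), 'joint_velocities': array([ 0.001,  0.   ,  0.   , -0.001, -0.001,  0.002,  0.   ]), 'tau': array([ -0.001, -62.545,   0.048, -39.161,   0.016,   0.01 ,   0.   ]), 'position': array([0.147, 0.607, 0.23 ]), 'ee_rot': array([-0.438,  0.556,  0.437,  0.555]), 'ft_force': array([-0.47 ,  0.262, -0.992]), 'torque': array([ 0.03 , -0.005,  0.023]), 'grip_width': np.float64(0.999)}
scene [1.2919 0.1248 1.129 ] [447.2202   0.     315.2894]
bridge 0.71 [ 0.3997  0.3692 -0.0019] [399. 167.]
bridge 0.67 [0.49   0.1639 0.0002] [335. 190.]
plate_mid 0.94 [0.4036 0.369  0.08  ] [403. 152.]
plate_mid 0.89 [0.4883 0.1545 0.0808] [333. 174.]
drift 0.44 [ 0.5652 -0.2508  0.0072] [198. 210.]
block_hole 0.77 [ 0.5635 -0.2503  0.0774] [193. 196.]
jar 0.69 [ 0.6725  0.01   -0.0013] [283. 242.]
pencup 0.86 [ 0.5717  0.4325 -0.0036] [425. 213.]
glassdisc 0.73 [ 0.7903 -0.0468  0.0018] [260. 280.]
bore_foot 0.63 [0.4037 0.3707 0.047 ] [402. 158.]
bore_foot 0.62 [0.4905 0.1583 0.0459] [334. 181.]
side [0.4969 0.7341 0.8329] [474.7717   0.     315.8755]
bridge 0.64 [0.4874 0.1628 0.0005] [368. 264.]
bridge 0.64 [0.3999 0.3709 0.0015] [402. 368.]
plate_mid 0.63 [0.4879 0.1671 0.0821] [372. 242.]
plate_mid 0.61 [0.4048 0.374  0.0824] [407. 350.]
block_hole 0.56 [ 0.5547 -0.2471  0.0783] [366. 111.]
glassdisc 0.67 [ 0.7913 -0.043  -0.0028] [256. 174.]
bore_foot 0.97 [0.4037 0.3745 0.0517] [404. 358.]
bore_foot 0.74 [0.4907 0.1665 0.0487] [369. 252.]
```

View pics/scene0.png

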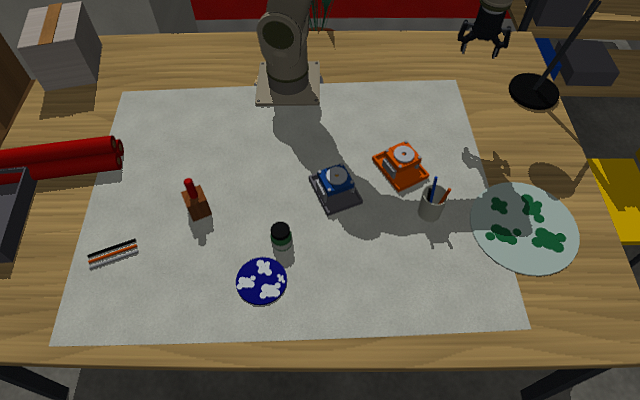

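View pics/side0.png

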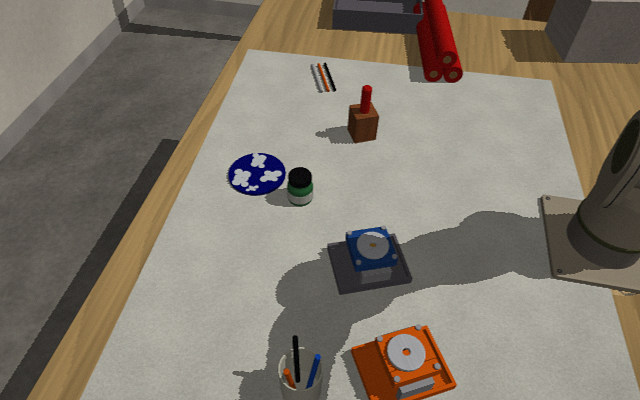

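Scene: the blue bridge (grey tray) is at about (335,190) in the scene view and (368,264) in the side view. The orange look-alike is at (400,165). The drift is in its block at about (193,200), with the jar at (281,235) and the disc at (261,281). I move toward the blue bridge first, to look down at the hole on the way.

```bash
python3 -m crank '[[0,[2.4,-3.2,0.3],[0,0,-0.1113]],[0,[2.4,-3.2,0.3],[0,0,-0.1113]],[0,[2.4,-3.2,0.3],[0,0,-0.1113]],[0,[2.4,-3.2,0.3],[0,0,-0.1113]],[0,[2.4,-3.2,0.3],[0,0,-0.1113]],[0,[2.4,-3.2,0.3],[0,0,-0.1113]],[0,[2.4,-3.2,0.3],[0,0,-0.1113]],[0,[2.4,-3.2,0.3],[0,0,-0.1113]],[0,[2.4,-3.2,0],[0,0,-0.1113]],[0,[2.4,-3.2,0],[0,0,-0.1113]],[0,[2.4,-3.2,0],[0,0,-0.1113]],[0,[2.4,-3.2,0],[0,0,-0.1113]]]' && python3 -m crank '[[0,[2,-3,0],[0,0,0]],[0,[2,-3,0],[0,0,0]],[0,[1.5,0,0],[0,0,0]],[0,[0,0,0],[0,0,0]],[0,[0,0,0],[0,0,0]],[0,[0,0,0],[0,0,0]]]'
python3 - <<'E'
from h import *
np.set_printoptions(precision=4,suppress=True)
c=viewer.camera('wrist'); save(c,'w1'); print(np.array(c['cam_to_world']))
o=telemetry.get_obs(); print(o['position'],o['ee_rot'],o['joint_pos'])
for t in ['bridge','plate_mid','bore_foot','bush_mid']:
    for r in mark_of(t,c)[:3]: P=w(r['location'],c); print(t,round(r['conf'],2),P,proj(P,c).round())
E
```

```text
clock: 2.0
position: [0.4355, 0.2218, 0.2557]
ee_rot: [0.003, 0.707, -0.002, 0.707]
ft_force: [1.4, 0.5, 0.3]
grip_width: 1.002
clock: 2.5
position: [0.4891, 0.1642, 0.2552]
ee_rot: [0.0, 0.707, -0.0, 0.707]
ft_force: [0.1, -0.4, 0.1]
grip_width: 1.001
[[ 1.      0.0006  0.0009  0.4899]
 [-0.0008  0.9588  0.2839  0.2362]
 [-0.0007 -0.2839  0.9588  0.3974]
 [ 0.      0.      0.      1.    ]]
[0.4889 0.1644 0.2553] [0.0001 0.7072 0.     0.707 ] [-0.834   0.068   0.4456  1.7319 -0.0303  1.3487 -0.3827]
bridge 0.81 [ 0.4933  0.1642 -0.0007] [327. 165.]
plate_mid 0.94 [0.4962 0.1671 0.0783] [331. 177.]
bore_foot 0.84 [0.4951 0.1656 0.0456] [330. 171.]
bush_mid 0.68 [ 0.4945  0.1623 -0.0009] [328. 166.]
bush_mid 0.55 [0.4934 0.1638 0.0576] [328. 176.]
```

View pics/w1.png

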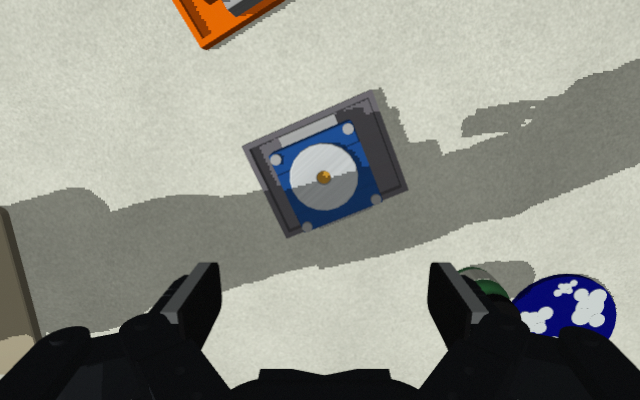

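The wrist view shows the blue housing with its plate centred near (323,177) and the brass-coloured hole at (323,177). I'll fit the hole and plate precisely, and move on to the drift.

```bash
cat >> h.py <<'E'
def hole(c,guess):
    """centroid of the brass blob near guess (pixel), returns pixel & world at plate top"""
    f=cv2.cvtColor(c['frame'],cv2.COLOR_RGB2HSV).astype(int)
    m=((f[...,0]>8)&(f[...,0]<32)&(f[...,1]>90)&(f[...,2]>40)).astype(np.uint8)
    n,l,s,ce=cv2.connectedComponentsWithStats(m)
    k=[i for i in range(1,n) if s[i,4]>15 and np.hypot(*(ce[i]-guess))<40]
    return [(s[i].tolist(),ce[i],pix(*ce[i],.08,c)) for i in k]
E
python3 - <<'E'
from h import *
np.set_printoptions(precision=4,suppress=True)
c=viewer.camera('wrist')
print(hole(c,np.array([323,177])))
g=c['frame'].astype(int); m=((g.max(2)-g.min(2)<40)&(g.mean(2)>95)).astype(np.uint8); m[:,:280]=0;m[:,362:]=0;m[:135]=0;m[215:]=0
cs=[x for x in cv2.findContours(m,cv2.RETR_EXTERNAL,cv2.CHAIN_APPROX_NONE)[0]]
x=max(cs,key=cv2.contourArea); print(cv2.contourArea(x)); e=cv2.fitEllipse(cv2.convexHull(x)); print(e,pix(*e[0],.08,c))
E
python3 -m crank '[[0,[0.6,-4,0],[0,0,0]],[0,[0.6,-4,0],[0,0,0]],[0,[0.6,-4,0],[0,0,0]],[0,[0.6,-4,0],[0,0,0]],[0,[0.6,-4,0],[0,0,0]],[0,[0.6,-4,0],[0,0,0]],[0,[0.6,-4,0],[0,0,0]],[0,[0.6,-4,0],[0,0,0]],[0,[0.6,-4,0],[0,0,0]],[0,[0.6,-4,0],[0,0,0]],[0,[0.6,-1.4,0],[0,0,0]],[0,[0.6,0,0],[0,0,0]]]' && python3 -m crank '[[0,[0,0,0],[0,0,0]],[0,[0,0,0],[0,0,0]]]'
python3 - <<'E'
from h import *
np.set_printoptions(precision=4,suppress=True)
c=viewer.camera('wrist'); save(c,'w2'); print(np.array(c['cam_to_world'])[:3,3])
o=telemetry.get_obs(); print(o['position'],o['ft_force'])
for t in ['drift','block','block_hole']:
  for f in (mark_of,spot_in):
    for r in f(t,c)[:3]: P=w(r['location'],c); print(f.__name__,t,round(r['conf'],2),P,proj(P,c).round())
E
```

```text
[([317, 171, 13, 13, 132], array([323.1667, 176.7955]), array([0.489 , 0.1673, 0.08  ]))]
3463.0
((323.0080871582031, 176.02005004882812), (66.48077392578125, 67.86996459960938), 87.20208740234375) [0.4888 0.168  0.08  ]
clock: 3.8
position: [0.5603, -0.2554, 0.2553]
ee_rot: [0.002, 0.707, -0.004, 0.707]
ft_force: [-0.4, 0.0, -0.2]
grip_width: 0.999
clock: 3.97
position: [0.562, -0.2491, 0.255]
ee_rot: [0.0, 0.707, 0.0, 0.707]
ft_force: [0.2, -0.4, -0.4]
grip_width: 1.0
[ 0.5628 -0.1772  0.3972]
[ 0.5619 -0.2488  0.2551] [-0.101   0.778  -0.1851]
call drift 0.82 [ 0.561  -0.248   0.0021] [323. 164.]
call drift 0.8 [ 0.5649 -0.2472  0.1435] [327. 197.]
call block 0.62 [ 0.5548 -0.2504 -0.0005] [317. 166.]
call block 0.82 [ 0.5586 -0.2387  0.0764] [320. 168.]
call block_hole 0.7 [ 0.5589 -0.2445  0.0759] [320. 175.]
call block_hole 0.92 [ 0.5594 -0.2353  0.0781] [321. 165.]
```

View pics/w2.png

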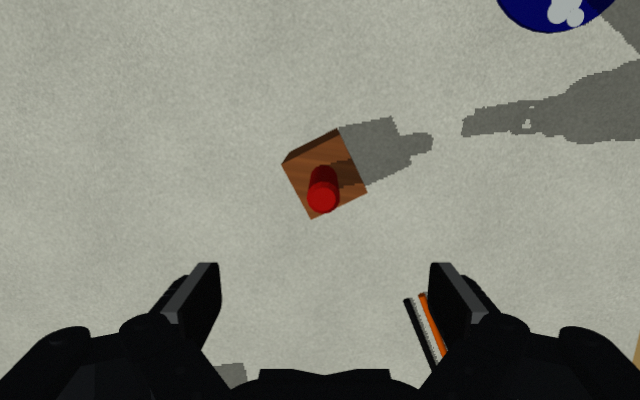

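Wrist view: the handle's top disc is at (322,198). The block top's corners are at about (282,165), (311,219), (367,192) and (339,137).

```bash
python3 - <<'E'
from h import *
np.set_printoptions(precision=4,suppress=True)
c=viewer.camera('wrist'); f=c['frame'].astype(int)
m=((f[...,0]>130)&(f[...,1]<45)&(f[...,2]<45)).astype(np.uint8)
x=max(cv2.findContours(m,cv2.RETR_EXTERNAL,cv2.CHAIN_APPROX_NONE)[0],key=cv2.contourArea)
e=cv2.minEnclosingCircle(x); print(cv2.contourArea(x),cv2.boundingRect(x),e,pix(*e[0],.152,c))
P=[pix(u,v,.08,c)[:2] for u,v in [(311,219),(367,192),(282,163)]]; print(P,(P[1]+P[2])/2,[np.linalg.norm(P[i]-P[0]) for i in (1,2)])
r=(f[...,0]>90)&(f[...,1]<50)&(f[...,2]<50)&(np.arange(400)[:,None]<230); v,u=np.where(r); print(u.min(),u.max(),v.min(),v.max(),[ (k,u[v==k].min(),u[v==k].max()) for k in range(v.min(),v.max()+1,3)])
E
```

```text
505.5 (307, 185, 28, 25) ((320.70513916015625, 196.7051239013672), 14.01362419128418) [ 0.5599 -0.2458  0.152 ]
[array([ 0.5498, -0.2878]), array([ 0.6024, -0.2612]), array([ 0.524 , -0.2338])] [ 0.5632 -0.2475] [np.float64(0.05896016117744505), np.float64(0.059863193525344305)]
307 340 164 212 [(164, np.int64(319), np.int64(319)), (167, np.int64(314), np.int64(314)), (170, np.int64(312), np.int64(312)), (173, np.int64(311), np.int64(311)), (176, np.int64(310), np.int64(310)), (179, np.int64(310), np.int64(310)), (182, np.int64(309), np.int64(329)), (185, np.int64(308), np.int64(333)), (188, np.int64(308), np.int64(331)), (191, np.int64(307), np.int64(334)), (194, np.int64(307), np.int64(340)), (197, np.int64(307), np.int64(340)), (200, np.int64(308), np.int64(335)), (203, np.int64(309), np.int64(338)), (206, np.int64(311), np.int64(336)), (209, np.int64(313), np.int64(331)), (212, np.int64(320), np.int64(322))]
```

```bash
python3 -m crank '[[0,[0,0.2,-3.5],[0,0,0]],[0,[0,0,-3.5],[0,0,0]],[0,[0,0,-3.5],[0,0,0]],[0,[0,0,-3.2],[0,0,0]],[0,[0,0,-1.9],[0,0,0]],[0,[0,0,0],[0,0,0]],[0.5,[0,0,0],[0,0,0]],[1,[0,0,0],[0,0,0]],[1,[0,0,0],[0,0,0]],[1,[0,0,0],[0,0,0]],[1,[0,0,0],[0,0,0]],[1,[0,0,0],[0,0,0]]]' 60
python3 - <<'E'
from h import *
np.set_printoptions(precision=4,suppress=True)
c=viewer.camera('wrist'); save(c,'w3'); o=telemetry.get_obs(); print(o['position'],o['ft_force'],o['torque'],o['grip_width'])
E
```

```text
clock: 5.37
position: [0.5622, -0.2487, 0.1006]
ee_rot: [0.001, 0.706, -0.001, 0.708]
ft_force: [-1.1, 1.1, 7.0]
grip_width: 0.281
[ 0.5622 -0.2487  0.1006] [-1.2644  0.6163  7.2692] [0.2499 0.2491 0.0116] 0.2807594200017548
```

View pics/w3.png

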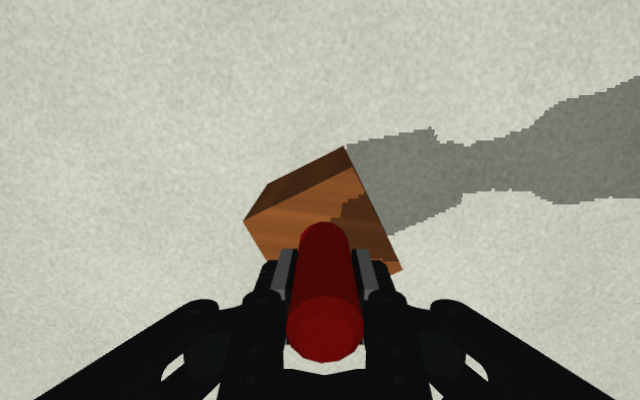

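The grip is on the handle (opening 24 mm, handle centred between the pads). Next I lift it straight up.

```bash
python3 -m crank '[[1,[0,0,1.5],[0,0,0]],[1,[0,0,3],[0,0,0]],[1,[0,0,3.5],[0,0,0]],[1,[0,0,3.5],[0,0,0]],[1,[0,0,0],[0,0,0]],[1,[0,0,0],[0,0,0]]]' && python3 -m crank '[[1,[-0.6,3.6,0],[0,0,0]],[1,[-0.6,3.6,0],[0,0,0]],[1,[-0.6,3.6,0],[0,0,0]],[1,[-0.6,3.6,0],[0,0,0]],[1,[-0.6,3.6,0],[0,0,0]],[1,[-0.6,3.6,0],[0,0,0]],[1,[-0.6,3.6,0],[0,0,0]],[1,[-0.6,3.6,0],[0,0,0]],[1,[-0.6,3.6,0],[0,0,0]],[1,[-0.6,3.6,0],[0,0,0]],[1,[-0.6,3.6,0],[0,0,0]],[1,[-0.6,1.0,0],[0,0,0]]]' && python3 -m crank '[[1,[0,-0.5,0],[0,0,0]],[1,[0,0,-1],[0,0,0]],[1,[0,0,0],[0,0,0]],[1,[0,0,0],[0,0,0]]]'
python3 - <<'E'
from h import *
np.set_printoptions(precision=4,suppress=True)
c=viewer.camera('wrist'); save(c,'w4'); o=telemetry.get_obs(); print(o['position'],o['ft_force'],o['torque'],o['grip_width'],c['intrinsics'])
print(hole(c,np.array([323,170])))
im=cv2.imread('pics/w4.png')[100:260,210:430]; cv2.imwrite('pics/w4c.png',cv2.resize(im,None,fx=3.6,fy=3.6,interpolation=cv2.INTER_NEAREST))
E
```

```text
clock: 5.92
position: [0.5624, -0.2489, 0.2162]
ee_rot: [0.0, 0.706, -0.001, 0.708]
ft_force: [0.8, 0.2, -2.2]
grip_width: 0.279
clock: 6.92
position: [0.4873, 0.1638, 0.2126]
ee_rot: [-0.002, 0.708, 0.002, 0.706]
ft_force: [0.1, 1.5, -2.0]
grip_width: 0.271
clock: 7.25
position: [0.4891, 0.1513, 0.203]
ee_rot: [0.001, 0.708, -0.002, 0.706]
ft_force: [0.6, 0.1, -1.8]
grip_width: 0.278
[0.4895 0.1515 0.2035] [ 0.6311  0.0486 -1.865 ] [ 0.0022 -0.028   0.0115] 0.2759991745169527 [[351.4605   0.     324.1089]
 [  0.     351.4605 203.0207]
 [  0.       0.       1.    ]]
[([316, 168, 16, 15, 192], array([323.4479, 174.8125]), array([0.4891, 0.1672, 0.08  ]))]
```

View pics/w4c.png

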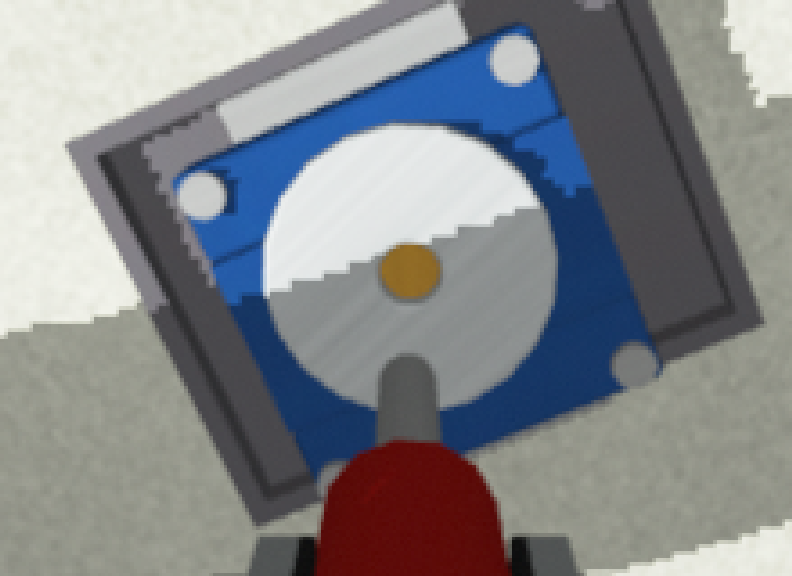

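The crop (origin 210,100; scale 3.6) shows the hole at crop (411,272). The drift's leading edge is at crop (407,353), with its shank axis at u≈408. I'll compute the relative offset from these.

```bash
python3 - <<'E'
from h import *
np.set_printoptions(precision=4,suppress=True)
c=viewer.camera('wrist'); o=telemetry.get_obs(); z=o['position'][2]-.0906
q=lambda u,v:(210+u/3.6,100+v/3.6)
H=pix(*q(411,272.5),.08,c); T=pix(*q(407.5,353),z+.002,c)-[0,.0055,0]
S=pix(*q(408.5,440),z+.070,c)-[0,.0125,0]
print(o['position'],'hole',H,'tip',T,'shoulder',S,'H-T cm',100*(H-T))
E
```

```text
[0.4897 0.1517 0.2039] hole [0.4901 0.1666 0.08  ] tip [0.4894 0.1532 0.1153] shoulder [0.4898 0.1531 0.1833] H-T cm [ 0.0647  1.3447 -3.5335]
```

```bash
python3 -m crank '[[1,[0.06,0.7,-0.8],[0,0,0]],[1,[0,0.64,-0.8],[0,0,0]],[1,[0,0,-0.9],[0,0,0]],[1,[0,0,0],[0,0,0]],[1,[0,0,0],[0,0,0]]]'
python3 - <<'E'
from h import *
np.set_printoptions(precision=4,suppress=True)
c=viewer.camera('wrist'); save(c,'w5'); o=telemetry.get_obs(); print(o['position'],o['ft_force'],o['torque'])
a=cv2.imread('pics/w5.png')[130:250,260:390]
s=viewer.camera('side'); save(s,'s5'); b=cv2.imread('pics/s5.png')[170:290,310:440]
cv2.imwrite('pics/c5.png',cv2.resize(np.hstack([a,b]),None,fx=3,fy=3,interpolation=cv2.INTER_CUBIC))
E
```

```text
clock: 7.77
position: [0.4897, 0.1658, 0.1784]
ee_rot: [0.0, 0.708, -0.001, 0.707]
ft_force: [-0.1, -0.4, -2.0]
grip_width: 0.276
[0.4901 0.1658 0.1791] [ 0.874  -0.7577 -1.0175] [-0.0231 -0.0314 -0.0016]
```

View pics/c5.png

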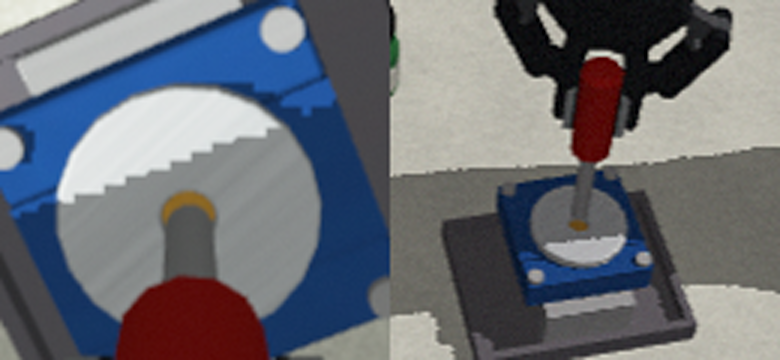

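The wrist crop shows the tip over the brass hole, with the hole centre at u≈188 and the shank at u≈190. The side crop agrees. I descend gently.

```bash
python3 -m crank '[[1,[-0.02,0,-0.3],[0,0,0]],[1,[0,0,-0.3],[0,0,0]],[1,[0,0,-0.2],[0,0,0]],[1,[0,0,-0.1],[0,0,0]],[1,[0,0,0],[0,0,0]],[1,[0,0,0],[0,0,0]]]' && python3 -m crank '[[1,[0,0,-0.1],[0,0,0]],[1,[0,0,-0.1],[0,0,0]],[1,[0,0,0],[0,0,0]]]' && python3 -c "
from h import *
o=telemetry.get_obs();print(o['position'].round(4),o['ft_force'],o['torque'])"
```

```text
clock: 8.37
position: [0.49, 0.166, 0.1703]
ee_rot: [0.001, 0.707, -0.001, 0.707]
ft_force: [-0.4, 0.0, -2.4]
grip_width: 0.273
clock: 8.62
position: [0.4899, 0.1659, 0.1682]
ee_rot: [0.001, 0.707, -0.001, 0.707]
ft_force: [0.3, 0.7, -2.4]
grip_width: 0.274
[0.4899 0.1659 0.1682] [ 0.26687002  0.67515407 -2.35242642] [-0.13704001 -0.00929715  0.0114238 ]
```

```bash
python3 -m crank '[[1,[0,0,-0.1],[0,0,0]],[1,[0,0,-0.1],[0,0,0]],[1,[0,0,0],[0,0,0]]]' && python3 -c "
from h import *
o=telemetry.get_obs();print(o['position'].round(4),o['ft_force'],o['torque'])" && python3 -m crank '[[1,[0,0,-0.1],[0,0,0]],[1,[0,0,-0.1],[0,0,0]],[1,[0,0,0],[0,0,0]]]' && python3 -c "
from h import *
o=telemetry.get_obs();print(o['position'].round(4),o['ft_force'],o['torque'])"
```

```text
clock: 8.87
position: [0.4899, 0.1658, 0.1661]
ee_rot: [0.001, 0.707, -0.001, 0.707]
ft_force: [-0.1, -1.8, -2.3]
grip_width: 0.275
[0.4899 0.1658 0.1661] [-0.13039443 -1.76234848 -2.26308108] [-0.21575607  0.06265995 -0.00745839]
clock: 9.12
position: [0.4899, 0.1659, 0.1641]
ee_rot: [0.001, 0.707, -0.001, 0.707]
ft_force: [-1.0, -1.3, -2.0]
grip_width: 0.276
[0.4899 0.1659 0.1641] [-0.98383232 -1.32283055 -2.04404769] [-0.34916203  0.11314796  0.03980529]
```

```bash
python3 -m crank '[[1,[-0.02,-0.06,0],[0,0,0]],[1,[0,0,0],[0,0,0]],[1,[0,0,0],[0,0,0]]]' && python3 -c "
from h import *
o=telemetry.get_obs();print(o['position'].round(4),o['ft_force'],o['torque'])" && python3 -m crank '[[1,[0,0,-0.1],[0,0,0]],[1,[0,0,-0.1],[0,0,0]],[1,[0,0,0],[0,0,0]]]' && python3 -c "
from h import *
o=telemetry.get_obs();print(o['position'].round(4),o['ft_force'],o['torque'])"
```

```text
clock: 9.37
position: [0.4899, 0.1655, 0.1644]
ee_rot: [0.001, 0.707, -0.0, 0.707]
ft_force: [0.8, 0.2, -2.3]
grip_width: 0.275
[0.4899 0.1655 0.1644] [ 0.81625618  0.20790928 -2.34404969] [-0.04936834  0.01411856 -0.00835611]
clock: 9.62
position: [0.4897, 0.1654, 0.1621]
ee_rot: [0.001, 0.707, -0.001, 0.707]
ft_force: [-0.1, 0.4, -2.5]
grip_width: 0.275
[0.4897 0.1654 0.1621] [-0.1053613   0.38555474 -2.54906228] [-0.03230141 -0.03095406  0.04543703]
```

```bash
python3 -m crank '[[1,[0,0,-0.1],[0,0,0]],[1,[0,0,-0.1],[0,0,0]],[1,[0,0,0],[0,0,0]]]' && python3 -c "
from h import *
o=telemetry.get_obs();print(o['position'].round(4),o['ft_force'],o['torque'])" && python3 -m crank '[[1,[0,0,-0.1],[0,0,0]],[1,[0,0,-0.1],[0,0,0]],[1,[0,0,0],[0,0,0]]]' && python3 -c "
from h import *
o=telemetry.get_obs();print(o['position'].round(4),o['ft_force'],o['torque'])"
```

```text
clock: 9.87
position: [0.4898, 0.1654, 0.1602]
ee_rot: [0.001, 0.707, -0.001, 0.707]
ft_force: [-0.6, 0.3, -1.6]
grip_width: 0.275
[0.4898 0.1654 0.1602] [-0.61570082  0.25839416 -1.57036955] [-0.02842389 -0.02442823 -0.04456877]
clock: 10.12
position: [0.4903, 0.1657, 0.1596]
ee_rot: [0.001, 0.707, -0.0, 0.707]
ft_force: [-3.5, -1.8, 11.1]
grip_width: 0.275
[0.4903 0.1657 0.1596] [-3.46312072 -1.81086517 11.0554075 ] [-0.33975493  1.01821793  0.00465221]
```

```bash
python3 -m crank '[[1,[-0.02,-0.02,-0.1],[0,0,0]],[1,[0,0,0],[0,0,0]]]' && python3 -c "
from h import *
o=telemetry.get_obs();print(o['position'].round(4),o['ft_force'],o['torque'])" && python3 -m crank '[[1,[0,0,-0.1],[0,0,0]],[1,[0,0,0],[0,0,0]]]' && python3 -c "
from h import *
o=telemetry.get_obs();print(o['position'].round(4),o['ft_force'],o['torque'])"
```

```text
clock: 10.28
position: [0.4903, 0.1656, 0.159]
ee_rot: [0.001, 0.707, -0.0, 0.708]
ft_force: [-3.9, -1.3, 13.8]
grip_width: 0.277
[0.4903 0.1656 0.159 ] [-3.85515063 -1.34046971 13.7895879 ] [-0.30718705  1.15060989 -0.01573733]
clock: 10.45
position: [0.4905, 0.1656, 0.1583]
ee_rot: [0.001, 0.706, 0.0, 0.708]
ft_force: [-2.9, -1.1, 14.8]
grip_width: 0.279
[0.4905 0.1656 0.1583] [-2.90347438 -1.0609745  14.78694094] [-0.40523071  1.26829484  0.00581609]
```

```bash
python3 -m crank '[[1,[-0.06,-0.02,-0.1],[0,0,0]],[1,[0,0,-0.1],[0,0,0]],[1,[0,0,0],[0,0,0]]]' && python3 -c "
from h import *
o=telemetry.get_obs();print(o['position'].round(4),o['ft_force'],o['torque'])" && python3 -m crank '[[1,[0,0,-0.1],[0,0,0]],[1,[0,0,-0.1],[0,0,0]],[1,[0,0,0],[0,0,0]]]' && python3 -c "
from h import *
o=telemetry.get_obs();print(o['position'].round(4),o['ft_force'],o['torque'])"
```

```text
clock: 10.7
position: [0.4903, 0.1655, 0.1565]
ee_rot: [0.001, 0.706, 0.0, 0.708]
ft_force: [-2.4, -1.7, 15.0]
grip_width: 0.277
[0.4903 0.1655 0.1565] [-2.38226606 -1.66174889 14.97053079] [-0.38507654  0.89209348  0.00953104]
clock: 10.95
position: [0.4903, 0.1655, 0.1545]
ee_rot: [0.001, 0.706, 0.0, 0.708]
ft_force: [-3.4, -1.3, 16.0]
grip_width: 0.277
[0.4903 0.1655 0.1545] [-3.36904431 -1.31507442 15.98263604] [-0.40976346  0.89110097 -0.0445832 ]
```

```bash
python3 -m crank '[[1,[-0.05,-0.02,-0.1],[0,0,0]],[1,[0,0,-0.1],[0,0,0]],[1,[0,0,-0.1],[0,0,0]],[1,[0,0,-0.1],[0,0,0]],[1,[0,0,-0.1],[0,0,0]],[1,[0,0,0],[0,0,0]]]' && python3 -c "
from h import *
o=telemetry.get_obs();print(o['position'].round(4),o['ft_force'],o['torque'])" && python3 -m crank '[[1,[0,0,-0.1],[0,0,0]],[1,[0,0,-0.1],[0,0,0]],[1,[0,0,-0.1],[0,0,0]],[1,[0,0,-0.1],[0,0,0]],[1,[0,0,-0.1],[0,0,0]],[1,[0,0,0],[0,0,0]]]' && python3 -c "
from h import *
o=telemetry.get_obs();print(o['position'].round(4),o['ft_force'],o['torque'])"
```

```text
clock: 11.45
position: [0.49, 0.1654, 0.1494]
ee_rot: [0.001, 0.706, 0.0, 0.708]
ft_force: [-1.8, -1.0, 13.7]
grip_width: 0.277
[0.49   0.1654 0.1494] [-1.78446359 -0.98355708 13.65619949] [-0.17236287  0.4301359  -0.01365739]
clock: 11.95
position: [0.4897, 0.1654, 0.144]
ee_rot: [0.001, 0.706, 0.0, 0.708]
ft_force: [-0.5, -0.5, 11.1]
grip_width: 0.28
[0.4897 0.1654 0.144 ] [-0.51048088 -0.54719622 11.13041225] [-0.00030127  0.29187494  0.00962615]
```

```bash
python3 -m crank '[[1,[0,0,-0.1],[0,0,0]],[1,[0,0,-0.1],[0,0,0]],[1,[0,0,-0.1],[0,0,0]],[1,[0,0,-0.1],[0,0,0]],[1,[0,0,0],[0,0,0]]]' && python3 -c "
from h import *
o=telemetry.get_obs();print(o['position'].round(4),o['ft_force'],o['torque'])" && python3 -m crank '[[1,[0,0,-0.1],[0,0,0]],[1,[0,0,-0.1],[0,0,0]],[1,[0,0,0],[0,0,0]]]' && python3 - <<'E'
from h import *
np.set_printoptions(precision=4,suppress=True)
o=telemetry.get_obs();print(o['position'].round(4),o['ft_force'],o['torque'])
s=viewer.camera('side'); 
for t in ['bush']:
    for f in (mark_of,spot_in):
        for r in f(t,s)[:3]: P=w(r['location'],s); print(t,round(r['conf'],2),P,proj(P,s).round())
E
```

```text
clock: 12.37
position: [0.4892, 0.1653, 0.1393]
ee_rot: [0.001, 0.706, -0.0, 0.708]
ft_force: [0.2, 0.1, 5.9]
grip_width: 0.276
[0.4892 0.1653 0.1393] [0.1814056  0.09565675 5.8830902 ] [ 0.31326076  0.1275506  -0.01975554]
clock: 12.62
position: [0.4882, 0.1646, 0.1358]
ee_rot: [0.0, 0.707, -0.001, 0.707]
ft_force: [-0.4, -0.2, -1.8]
grip_width: 0.276
[0.4882 0.1646 0.1358] [-0.363  -0.1595 -1.7908] [-0.0377  0.0262 -0.0067]
```

The vertical force dropped to the tare value at tip height ≈45 mm, so the bush has let go. I go 3 mm further to confirm, re-centre, withdraw and look.

```bash
python3 -m crank '[[1,[0.08,0.03,-0.15],[0,0,0]],[1,[0,0,-0.15],[0,0,0]],[1,[0,0,0],[0,0,0]]]' && python3 -c "
from h import *
o=telemetry.get_obs();print(o['position'].round(4),o['ft_force'],o['torque'])" && python3 -m crank '[[1,[0,0,0.5],[0,0,0]],[1,[0,0,1],[0,0,0]],[1,[0,0,1.5],[0,0,0]],[1,[0,0,1.5],[0,0,0]],[1,[0,0,1.5],[0,0,0]],[1,[0,0,2],[0,0,0]],[1,[0,0,0],[0,0,0]],[1,[0,0,0],[0,0,0]]]'; python3 - <<'E'
from h import *
np.set_printoptions(precision=4,suppress=True)
o=telemetry.get_obs();print(o['position'].round(4),o['ft_force'],o['torque'])
ims=[]
for n,(y,x) in dict(side=(180,310),scene=(140,270),wrist=(120,240)).items():
    c=viewer.camera(n); save(c,n+'6'); ims.append(cv2.resize(cv2.imread('pics/%s6.png'%n)[y:y+120,x:x+130],None,fx=2,fy=2,interpolation=cv2.INTER_CUBIC))
    for r in mark_of('bush',c)[:3]: P=w(r['location'],c); print(n,round(r['conf'],2),P,proj(P,c).round())
cv2.imwrite('pics/c6.png',np.hstack(ims))
E
```

```text
clock: 13.02
position: [0.4891, 0.165, 0.1329]
ee_rot: [0.0, 0.707, -0.001, 0.707]
ft_force: [-0.2, -0.2, -1.6]
grip_width: 0.279
[0.4891 0.165  0.1329] [-0.18535454 -0.23380968 -1.64085542] [0.00732683 0.04146817 0.04173949]
clock: 13.68
position: [0.49, 0.1653, 0.2148]
ee_rot: [0.001, 0.706, -0.0, 0.708]
ft_force: [0.0, 0.2, -3.0]
grip_width: 0.276
[0.49   0.1653 0.2148] [ 0.0093  0.2187 -2.9868] [-0.005   0.059  -0.0101]
side 0.51 [ 0.5595 -0.2469  0.0002] [361. 134.]
```

View pics/c6.png

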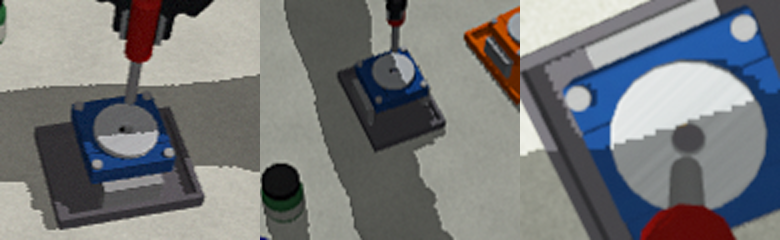

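The hole is now empty (no brass, grey tray visible through it) and the tip projects to the same wrist pixel (323,198), so it has not slipped in the grip. I return to the block.

```bash
python3 -m crank '[[1,[0.6,-1.8,0],[0,0,0]],[1,[0.6,-3.6,0],[0,0,0]],[1,[0.6,-3.6,0],[0,0,0]],[1,[0.6,-3.6,0],[0,0,0]],[1,[0.6,-3.6,0],[0,0,0]],[1,[0.6,-3.6,0],[0,0,0]],[1,[0.6,-3.6,0],[0,0,0]],[1,[0.6,-3.6,0],[0,0,0]],[1,[0.6,-3.6,0],[0,0,0]],[1,[0.6,-3.6,0],[0,0,0]],[1,[0.6,-3.6,0],[0,0,0]],[1,[0.6,-3.6,0],[0,0,0]]]' && python3 -m crank '[[1,[0,0,0],[0,0,0]],[1,[0,0,0],[0,0,0]],[1,[0,0,0],[0,0,0]]]'; python3 - <<'E'
from h import *
np.set_printoptions(precision=4,suppress=True)
o=telemetry.get_obs();print(o['position'].round(4),o['ft_force'],o['torque'])
c=viewer.camera('wrist'); save(c,'w7'); im=cv2.imread('pics/w7.png')[100:260,210:430]; cv2.imwrite('pics/w7c.png',cv2.resize(im,None,fx=3.6,fy=3.6,interpolation=cv2.INTER_CUBIC))
E
```

```text
clock: 14.98
position: [0.5613, -0.2504, 0.2128]
ee_rot: [0.0, 0.707, -0.0, 0.707]
ft_force: [0.5, 1.3, -1.1]
grip_width: 0.276
clock: 15.23
position: [0.5612, -0.2485, 0.2126]
ee_rot: [0.001, 0.707, -0.0, 0.707]
ft_force: [0.2, 1.1, -1.7]
grip_width: 0.277
[ 0.5612 -0.2485  0.2126] [ 0.1808  1.1007 -1.6555] [ 0.0108  0.0089 -0.0116]
```

View pics/w7c.png

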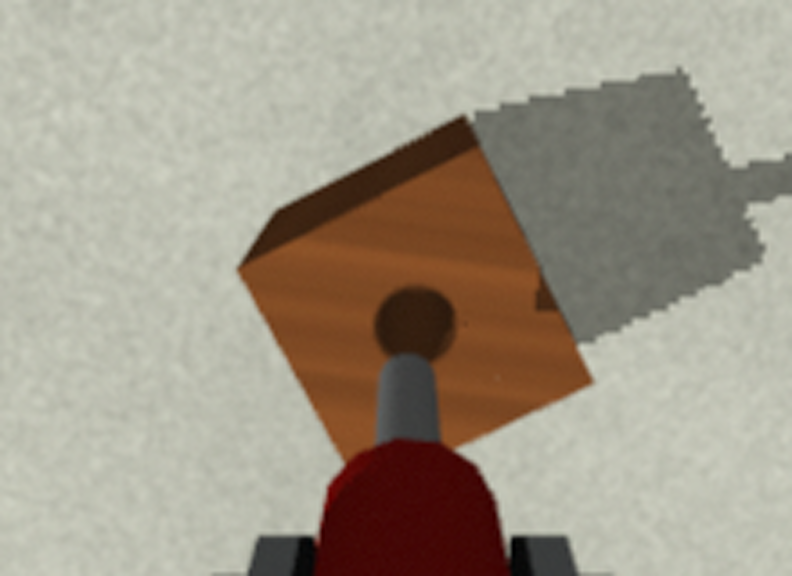

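The crop shows the block's hole centred at (415,325) and the drift's leading edge at (408,353).

```bash
python3 - <<'E'
from h import *
np.set_printoptions(precision=4,suppress=True)
c=viewer.camera('wrist'); o=telemetry.get_obs(); z=o['position'][2]-.0906
q=lambda u,v:(210+u/3.6,100+v/3.6)
H=pix(*q(415,325.5),.08,c); T=pix(*q(407.5,353),z+.002,c)-[0,.0055,0]
print(o['position'],'hole',H,'tip',T,'d cm',100*(H-T))
E
```

```text
[ 0.5617 -0.2473  0.213 ] hole [ 0.563  -0.2464  0.08  ] tip [ 0.5615 -0.2459  0.1244] d cm [ 0.1525 -0.0533 -4.443 ]
```

```bash
python3 -m crank '[[1,[0.14,-0.05,-1.5],[0,0,0]],[1,[0,0,-1.5],[0,0,0]],[1,[0,0,-0.5],[0,0,0]],[1,[0,0,-0.5],[0,0,0]],[1,[0,0,-0.5],[0,0,0]],[1,[0,0,0],[0,0,0]]]' && python3 -m crank '[[1,[0,0,-1],[0,0,0]],[1,[0,0,-1.3],[0,0,0]],[1,[0,0,-1.5],[0,0,0]],[1,[0,0,-1],[0,0,0]],[1,[0,0,-0.8],[0,0,0]],[1,[0,0,-0.4],[0,0,0]],[1,[0,0,-0.2],[0,0,0]],[1,[0,0,-0.2],[0,0,0]],[1,[0,0,0],[0,0,0]]]';python3 -c "
from h import *
o=telemetry.get_obs();print(o['position'].round(4),o['ft_force'],o['torque'])"
```

```text
clock: 15.83
position: [0.5627, -0.2488, 0.1679]
ee_rot: [0.0, 0.707, -0.0, 0.707]
ft_force: [0.1, 0.4, -2.2]
grip_width: 0.277
clock: 16.58
position: [0.5628, -0.2496, 0.1044]
ee_rot: [0.001, 0.707, -0.001, 0.707]
ft_force: [0.0, 1.0, -1.5]
grip_width: 0.277
[ 0.5628 -0.2496  0.1044] [ 0.00447769  1.0053597  -1.48654028] [-0.0322721   0.0328798  -0.00578408]
```

```bash
python3 -m crank '[[1,[0,0,-0.1],[0,0,0]],[1,[0,0,-0.1],[0,0,0]],[1,[0,0,-0.1],[0,0,0]],[1,[0,0,0],[0,0,0]]]' && python3 -c "
from h import *
o=telemetry.get_obs();print(o['position'].round(4),o['ft_force'],o['torque'])"; python3 -m crank '[[1,[0,0,-0.1],[0,0,0]],[1,[0,0,0],[0,0,0]],[1,[0,0,0],[0,0,0]]]';python3 -c "
from h import *
o=telemetry.get_obs();print(o['position'].round(4),o['ft_force'],o['torque'])"
```

```text
clock: 16.92
position: [0.5627, -0.2494, 0.1013]
ee_rot: [0.001, 0.707, -0.001, 0.707]
ft_force: [0.4, 0.9, -1.9]
grip_width: 0.279
[ 0.5627 -0.2494  0.1013] [ 0.41463842  0.93147566 -1.85468868] [ 0.00360076 -0.01141406 -0.00121218]
clock: 17.17
position: [0.5628, -0.2495, 0.1006]
ee_rot: [0.001, 0.707, -0.001, 0.707]
ft_force: [-0.1, -0.2, 1.6]
grip_width: 0.275
[ 0.5628 -0.2495  0.1006] [-0.12701239 -0.24979776  1.64018845] [ 0.14067175  0.12602443 -0.02502842]
```

The shoulder seated at TCP z 0.1006, the same height as at the pick. I release and retreat.

```bash
python3 -m crank '[[0.5,[0,0,0],[0,0,0]],[0.3,[0,0,0],[0,0,0]],[0,[0,0,0],[0,0,0]],[0,[0,0,0],[0,0,0]],[0,[0,0,0],[0,0,0]],[0,[0,0,0],[0,0,0]],[0,[0,0,0],[0,0,0]],[0,[0,0,2],[0,0,0]],[0,[0,0,3.5],[0,0,0]],[0,[0,0,3.5],[0,0,0]],[0,[0,0,3.5],[0,0,0]],[0,[0,0,3],[0,0,0]]]' && python3 -m crank '[[0,[-1,-3,0],[0,0,0]],[0,[-1,-3,0],[0,0,0]],[0,[-1,-1,0],[0,0,0]],[0,[0,0,0],[0,0,0]],[0,[0,0,0],[0,0,0]]]'; python3 - <<'E'
from h import *
np.set_printoptions(precision=4,suppress=True)
o=telemetry.get_obs();print(o['position'].round(4),o['ft_force'],o['torque'],o['clock'])
for n in ['scene','side']:
    c=viewer.camera(n); save(c,n+'8')
    for t in ['drift','block_hole','jar','pencup','glassdisc','bush']:
        for r in mark_of(t,c)[:2]: P=w(r['location'],c); print(n,t,round(r['conf'],2),P,proj(P,c).round())
a=cv2.imread('pics/scene8.png'); a0=cv2.imread('pics/scene0.png'); b=cv2.imread('pics/side8.png'); b0=cv2.imread('pics/side0.png')
cr=lambda i,y,x,h,w_:cv2.resize(i[y:y+h,x:x+w_],(390,270),interpolation=cv2.INTER_CUBIC)
cv2.imwrite('pics/c8.png',np.vstack([np.hstack([cr(a,150,170,180,260),cr(b,70,220,180,260)]),np.hstack([cr(a0,150,170,180,260),cr(b0,70,220,180,260)])]))
E
```

```text
clock: 18.17
position: [0.5627, -0.2497, 0.2579]
ee_rot: [0.001, 0.707, -0.001, 0.708]
ft_force: [0.3, -1.0, -0.9]
grip_width: 1.001
clock: 18.58
position: [0.532, -0.32, 0.2553]
ee_rot: [0.001, 0.707, -0.001, 0.707]
ft_force: [0.0, 0.4, -0.3]
grip_width: 1.0
[ 0.532  -0.32    0.2553] [ 0.0142  0.4009 -0.3089] [ 0.0171 -0.0164  0.0106] 18.5833
scene drift 0.75 [ 0.5662 -0.2478  0.0095] [199. 210.]
scene block_hole 0.97 [ 0.5643 -0.2479  0.0726] [194. 197.]
scene block_hole 0.51 [0.6752 0.0103 0.0018] [283. 243.]
scene jar 0.97 [0.6777 0.0098 0.0009] [283. 244.]
scene pencup 0.61 [ 0.5692  0.44   -0.0021] [428. 212.]
scene glassdisc 0.89 [ 0.7868 -0.045   0.0032] [261. 278.]
scene bush 0.62 [ 0.5698  0.4369 -0.0021] [427. 212.]
side block_hole 0.7 [ 0.5578 -0.2458  0.0806] [365. 110.]
side jar 0.92 [ 0.6666  0.0078 -0.0011] [301. 197.]
side pencup 0.77 [ 0.5714  0.4481 -0.0045] [299. 392.]
side pencup 0.72 [ 0.796  -0.0423 -0.0047] [254. 175.]
side glassdisc 0.88 [ 0.7955 -0.042  -0.0002] [254. 174.]
```

View pics/c8.png

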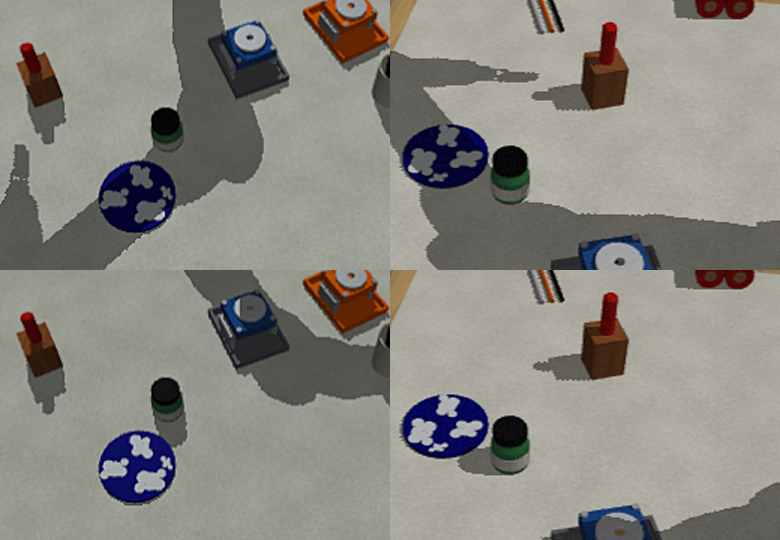

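```bash
python3 -c "
from h import *
print(manip.hand_in())"
```

```text
the job is handed in; nothing more can be done
None
```

The bush is pressed out, the drift is back home in its block, and the job is handed in at about 18.6 s of the 64 s allowed. I did not see the bush in the tray directly, because the housing hides it from every camera.

- **Pressing:** I gripped the drift at 60 N, lined its tip up with the hole by wrist camera and felt it in. One light side contact of 1–2 N was corrected. The bush slid at up to about 18 N net and let go with the tip at about 45 mm. I went 3 mm further with no contact force.
- **Bush out of the bore:** The hole, brass-coloured before, then showed dark and empty. With the force gone and the tip lowered to about 42 mm, I take it to have dropped. The network's one "bush" report in the final pictures lay on the pen cup, so I treated it as false.
- **Drift:** The shoulder seated at the same tool height as at the pick (0.1006 m). The final pictures show it upright in the block as at the start.
- **Bystanders:** The jar and glass disc look the same in the start and final pictures. The pen cup was mostly outside that comparison. Its network position agreed to 2.5 mm in x but differed by 7.5 mm in y, with low confidence, and the arm passed only well above it.

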